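# Get the solder reel out from behind the bench chemicals

### The arm

A 6-joint arm with a two-finger parallel gripper is mounted at the origin on the work surface. World frame = base frame: x ahead of the robot, y to its left, z up, the work surface at z = 0. Lengths are in mm, angles in rad, forces in N, time in s.
With the tool pointing down it reaches from about 350 to 975 mm from the base axis. Payload 7.1 kg.
Tool frame: the origin (TCP) lies midway between the tips of the shut fingers; the grasp point (between the pads) lies 19 mm behind it (ctrl.grip_depth is the distance from the TCP to the grasp point, in mm); z points along the fingers, y is the line along which they close (so a half turn about z gives the same grasp; the last joint's range is limited). The gripper opens to 88 mm and grips with 3 to 60 N. Pads are 20 mm wide; open, the fingers measure 115 mm over their backs; the gripper's body (75 mm by 178 mm) begins 61 mm behind the grasp point.
Start: joints at [1.165, 0.423, 1.63, -0, 1.089, -0.019], TCP at [235.734, 578.821, 222.675] pointing down, gripper open.
Joint ranges: [-3, 3], [-0.9, 2.11], [0.09, 2.58], [-1.31, 4.45], [0.11, 2.69], [-2.54, 2.54]. Speed limits (rad/s): [2.39, 2.39, 3.01, 3.14, 3.14, 3.14].

### API

Orientations are given as a rotation vector (axis times angle).
In Python, from workcell import get_obs, vision, ctrl gives the robot as it stands.
- The arm moves only by the tool step_arm, never from a script. Its argument "plan" is a list of rows, each a list of 7 numbers: the opening, from -1 (shut) to 1 (fully open), then the shift along the tool's x, y, z as a fraction of full scale, then the turn, a rotation vector about the tool's x, y, z as a fraction of full scale. In form: [[fingers, dx, dy, dz, wx, wy, wz], ...]. A call has 1 to 20 rows; each row shifts and turns the commanded pose from where the row before left it, along the tool's axes as they then stand; what a row does not reach is not made up. Full scale, the value 1, is 50 mm for a shift and 0.12 rad for a turn. A row lasts 1/8 s, in which the tool goes at most 62.5 mm and 10.7 degrees, less where a joint would pass 70% of its speed; a pose out of reach is approached as far as the arm can. A call with a number of a shift or a turn outside -1 to 1 is refused whole. A call with a gripper value outside its range is refused whole. The fingers move at their own pace and stop on an object; the grip force is fixed at half the most. Time passes only in rows, so rows that do not move let the fingers close. It gives the time, the measured TCP pose, the force, the opening and the grip force at its end, in the units of the state.
- get_obs(): the state, without advancing time (a new reading comes with each control period).
- vision.get_image(name): name is "scene" or "side" or "wrist"; returns a dict with "pixels" (400x640x3 uint8, red, green, blue), "depth" (400x640 float32, mm along the optical axis (not along the pixel's ray), 0 where there is no reading), "fx", "fy", "cx", "cy" (pixels), "T" (4x4, takes a point from camera to world coordinates); the wrist camera has in their place "T_tool_cam" (4x4, takes a point from camera to tool coordinates, whose origin is the TCP and whose axes are the flange's). Camera axes: x right, y down, z forward; pixel columns grow to the right and rows downward; lengths in mm; the calibration is good to about 2 mm. A picture is of the moment at which its call begins: read the wrist's pose just before it.
- ctrl.close_job(): hands the job in; it is judged then, once.
The state is a dict: "t": time; "qpos": joint angles; "qvel": joint speeds; "joint_torque": joint torques, N m; "ee_pos": TCP position; "orientation": TCP orientation; "ft_force": force on the tool from outside, world axes, zero at the start; "moment": the same for the moment, N m; "width": finger opening in mm; "grasp_force": force on a finger pad.
Only numpy, scipy, OpenCV 4.12 (cv2) and the standard library are available. Lean on these libraries where they do the work, as an engineer would, in place of code of your own. Each camera call takes 0.05 s, during which the arm holds its last target. There are 200 camera calls.

### The job

The full solder reel is boxed in at the back of the grey tray by a spray can, a nozzle bottle and a jar. Stand all three of them upright on the blue rubber mat, then take out the reel and set it flat in the middle of the round steel pan, and only after that stand each of the three back on the very place in the tray where it stood at the start. Knock nothing over and leave the circuit board, multimeter and screwdriver alone.

Things in the scene. Friction and masses are not known exactly. Their poses are not given: they have to be found in the camera images.
- reel: Full solder wire reel lying flat, axis upright: a squat drum 56 mm across, 40 mm high, 250 g, white flanges, bright wire, small dark bore on top. Grip it across its sides (as a solid 56 mm cylinder). It starts on the middle pad at the tray's back, only 11 to 14 mm from its neighbours and 6 mm from the back rail. Origin: centre of its underside, z up.
- can: Small spray can, the tallest of the three things in the way: upright cylinder 50 mm across, straight up to 100 mm, then narrowing to a 36 mm wide flat grey cap; 125 mm high in all, 200 g. Origin: centre of its underside, z up.
- bottle: White squeeze bottle with a pointed black nozzle: body 44 mm across, straight up to 78 mm, then a cone-shaped nozzle; 115 mm high in all, 120 g. Origin: centre of its underside, z up.
- jar: Amber glass jar with a flat black screw lid, the lowest of the three: 50 mm across up to 66 mm, lid 47 mm across, 84 mm high in all, 220 g. Origin: centre of its underside, z up.
- tray: Fixed grey tray: flat floor, x -70 to 80, y -105 to 105 mm, top 6 mm above the bench; no rim but a back rail at the +x edge (inner face at x 74, top 35 mm above the bench). Flat cork pads, 60 mm across, centred at x 40 y 0 (reel), (40, 64), (40, -64), (-24, 0): the can, bottle and jar start centred on these last three, which on which varies. Origin: on the bench, z up.
- mat: Fixed flat blue rubber mat, the side area: 240 mm (its x) by 150 mm (its y), 3 mm thick, to the left or the right of the tray. Origin: centre of its underside, on the bench.
- pan: Fixed round dark steel pan for the reel, 90 mm across outside, 82 mm inside, rim 11 mm above the bench, inner floor 4 mm above the bench; on the other side of the tray from the mat. Origin: centre of its underside, on the bench.
- board: Bystander: loose green circuit board, 60 by 90 mm, about 18 mm high with its parts, beyond the work. Origin: centre of its underside.
- meter: Bystander: loose yellow multimeter lying on its back, 85 by 170 mm, 44 mm high with its dial, beyond the tray. Origin: centre of its underside.
- screwdriver: Bystander: loose screwdriver lying on the bench beyond the work on the left, roughly crosswise, about 200 mm long. Origin: under its middle.
Not all that is in view belongs to the job. Leave any red look-alike of the can alone. Leave any pink look-alike of the bottle alone.

How it is judged:
By the outcome, as a careful person would: the job done as asked, in the order asked, and still so for the second after the job is handed in, with the robot touching nothing.
It also fails if it takes over 144 s, if anything falls off the work surface, if the arm or the gripper's body presses on something with over 40 N, if the wrist force passes 120 N, or if a joint passes its speed limit or range.

## Working session

There is one attempt and no reset: what is moved stays moved. The work goes in short steps, Python scripts to look and compute and a tool call to move; the robot and the scene stay as the last step left them, time stands still between calls to the robot, and variables do not carry over. Pictures are saved under pics/ and viewed, at most 14 in all, crops included, and the job is handed in when it is done.

Besides the shell and the picture viewer there is one more tool, called as name(argument=value, ...) on one line, values as JSON. step_arm: Moves the arm, as the interface text tells. Its arguments: {"type":"object","properties":{"plan":{"type":"array","items":{"type":"array","items":{"type":"number","minimum":-1,"maximum":1}}}},"required":["plan"]}

```bash
ls; mkdir -p pics; python3 - <<'E'
from workcell import get_obs, vision, ctrl
import cv2,numpy as np
for n in("scene","side"):
    d=vision.get_image(n); cv2.imwrite(f"pics/{n}0.png",d["pixels"][:,:,::-1]); np.savez(f"{n}0.npz",**d)
    print(n,d["fx"],d["cx"],d["cy"],d["T"].round(2).tolist())
o=get_obs();print(o, ctrl.grip_depth)
E
```

```text
pics
scene 495.8153079657125 323.0219948740976 196.79018101458516 [[0.74, 0.52, -0.43, 1097.09], [0.68, -0.56, 0.48, -570.2], [0.01, -0.64, -0.77, 974.32], [0.0, 0.0, 0.0, 1.0]]
side 409.6163006173999 320.6825062156455 204.09809731676137 [[-1.0, -0.06, 0.05, 514.42], [-0.08, 0.77, -0.64, 665.18], [-0.0, -0.64, -0.77, 828.92], [0.0, 0.0, 0.0, 1.0]]
{'t': 0.1, 'qpos': array([ 1.16498425e+00,  4.23770096e-01,  1.63058743e+00, -4.45575376e-05,
        1.08861508e+00, -1.90043406e-02]), 'qvel': array([-5.62107059e-04, -1.26331394e-03, -3.47908933e-03, -4.46082204e-04,
       -4.03588007e-05,  1.13397865e-03]), 'joint_torque': array([-6.09866129e-04, -5.45609021e+01, -2.74321890e+01,  6.45096763e-02,
        1.88547769e-02, -7.82365328e-05]), 'ee_pos': array([235.56530964, 578.37184417, 221.98616574]), 'orientation': array([-6.03734866e-01, -3.08277775e+00,  2.13180704e-03]), 'ft_force': array([ 0.00237628,  0.02046492, -0.66584039]), 'moment': array([ 0.01920937, -0.04182735, -0.06508059]), 'grasp_force': 0.0, 'width': 87.59245041607225} 18.700000000000003
```

View pics/scene0.png

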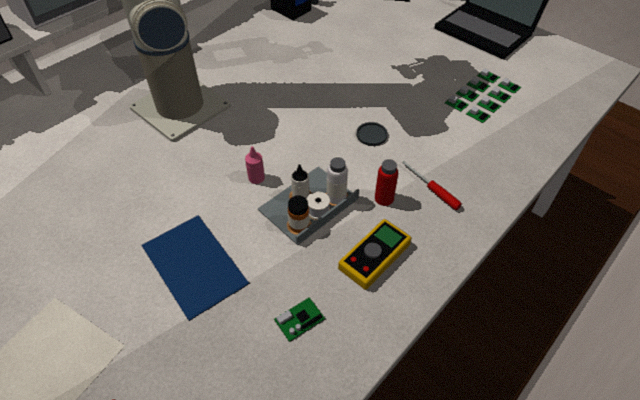

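View pics/side0.png

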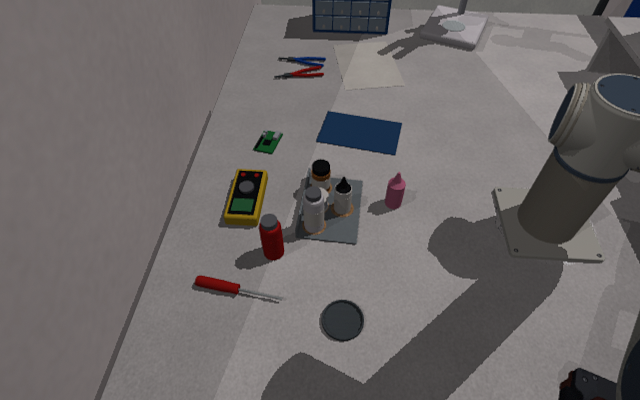

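Scene: tray around (310,205). The candidates for the can are the grey-white one (337,180) and a red look-alike (386,183). For the bottle they are the white one (300,182) and a pink look-alike (255,165). The white ones, standing in the tray, fit the description. The jar is at (298,215), the reel at (318,203), the mat at (195,265) and the pan at (372,133). Next I'll build a top-down map from both depth views, plus an enlarged crop.

```bash
cat > h.py <<'E'
import numpy as np,cv2
def cloud(d):
    z=d["depth"].astype(float); v,u=np.mgrid[:400,:640]
    P=np.stack([(u-d["cx"])/d["fx"]*z,(v-d["cy"])/d["fy"]*z,z],-1)@d["T"][:3,:3].T+d["T"][:3,3]
    P[z<=0]=np.nan
    return P
E
python3 - <<'E'
from h import *
X0,X1,Y0,Y1=300,900,-450,400
S={n:np.load(n+"0.npz") for n in("scene","side")}
for n,d in S.items():
    P=cloud(d);c=d["pixels"]
    m=(P[...,0]>X0)&(P[...,0]<X1)&(P[...,1]>Y0)&(P[...,1]<Y1)
    print(n,"bench z",np.nanmedian(P[m][:,2]))
    p=P[m];o=np.argsort(p[:,2]);p=p[o];q=c[m][o]
    im=np.zeros((Y1-Y0,X1-X0,3),np.uint8)
    for (x,y,z),k in zip(p,q):
        cv2.circle(im,(int(x-X0),int(Y1-y)),1,tuple(map(int,k[::-1])),-1)
    S[n+"im"]=im
    hsv=cv2.cvtColor(c,cv2.COLOR_RGB2HSV).astype(int);H,s,v=hsv[...,0],hsv[...,1],hsv[...,2]
    for nm,mm in dict(mat=(H>100)&(H<120)&(s>150)&(P[...,2]<15)).items():
        mm=mm&m; k=P[mm]; r=cv2.minAreaRect(k[:,:2].astype(np.float32)); print(nm,r,np.median(k[:,2]))
    t=m&(P[...,0]>450)&(P[...,0]<720)&(P[...,1]>-150)&(P[...,1]<150)
a=S["sceneim"];b=S["sideim"]
cv2.imwrite("pics/top.png",cv2.resize(np.hstack([a,b]),(800,567)))
d=S["scene"]["pixels"][140:250,240:410];cv2.imwrite("pics/crop.png",cv2.resize(d[:,:,::-1],None,fx=4,fy=4,interpolation=cv2.INTER_CUBIC))
E
```

```text
scene bench z 2.4236477968717054
mat ((557.3739624023438, -318.10186767578125), (181.29261779785156, 428.5804138183594), 89.47476196289062) 4.9676103787733155Traceback (most recent call last):
  File "<stdin>", line 4, in <module>
RuntimeError: dictionary changed size during iteration
```

```bash
python3 - <<'E'
from h import *
X0,X1,Y0,Y1=300,900,-450,400
ims=[]
for n in ("scene","side"):
    d=np.load(n+"0.npz")
    P=cloud(d);c=d["pixels"]
    m=(P[...,0]>X0)&(P[...,0]<X1)&(P[...,1]>Y0)&(P[...,1]<Y1)
    print(n,"bench z",np.nanmedian(P[m][:,2]))
    p=P[m];o=np.argsort(p[:,2]);p=p[o];q=c[m][o]
    im=np.zeros((Y1-Y0,X1-X0,3),np.uint8)
    for (x,y,z),k in zip(p,q):
        cv2.circle(im,(int(x-X0),int(Y1-y)),1,tuple(map(int,k[::-1])),-1)
    ims.append(im)
    H,s,v=np.moveaxis(cv2.cvtColor(c,cv2.COLOR_RGB2HSV).astype(int),-1,0)
    mm=((H>100)&(H<120)&(s>150)&(P[...,2]<15)&m).astype(np.uint8)
    l=cv2.connectedComponentsWithStats(mm);j=1+np.argmax(l[2][1:,4]);k=P[l[1]==j]
    r=cv2.minAreaRect(k[:,:2].astype(np.float32)); print("mat",r,np.median(k[:,2]))
    if n=="scene": cv2.imwrite("pics/crop.png",cv2.resize(c[140:250,240:410,::-1],None,fx=4,fy=4,interpolation=cv2.INTER_CUBIC))
im=np.hstack(ims);cv2.imwrite("pics/top.png",cv2.resize(im,(800,567)))
E
```

```text
scene bench z 2.4236477968717054
mat ((471.42901611328125, -316.6310119628906), (147.3484649658203, 240.6103973388672), 79.38853454589844) 4.966617734116255
side bench z -1.217454949173316
mat ((471.0486755371094, -316.3110656738281), (154.2413330078125, 237.02227783203125), 79.71764373779297) 1.1090328948519073
```

View pics/top.png

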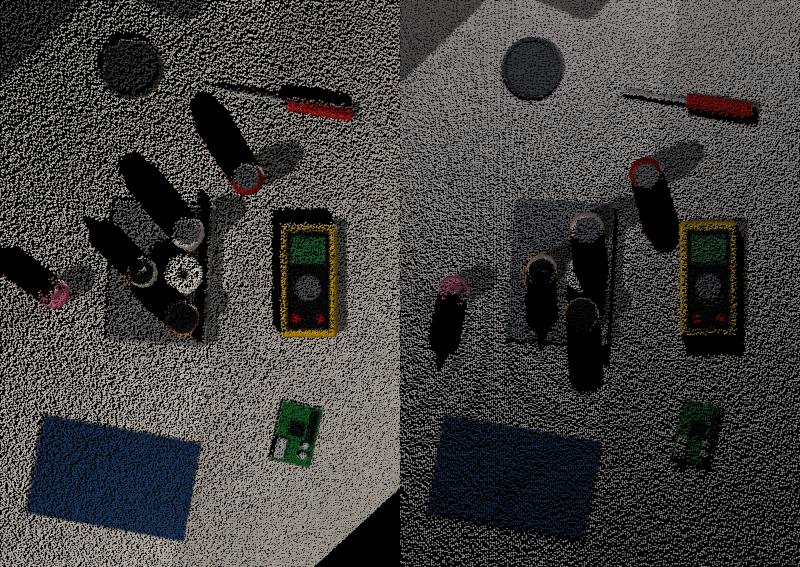

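View pics/crop.png

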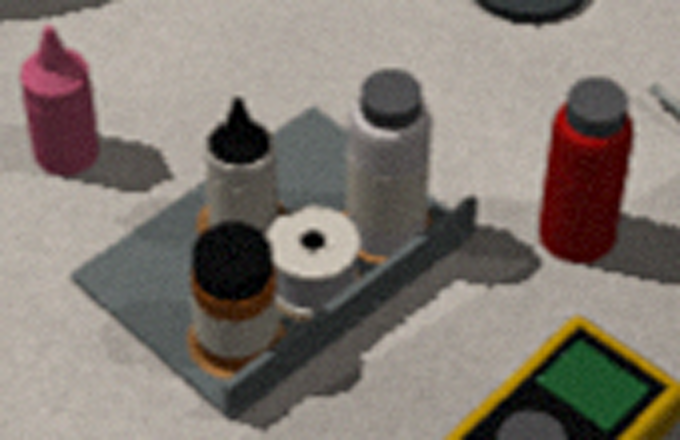

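The crop confirms the targets: grey-white can (390,160), white bottle (240,170), amber jar (232,300), reel (315,240). They stand inside the tray, clear of the red and pink look-alikes. Next I'll fit the poses.

```bash
python3 - <<'E'
from h import *
from scipy.optimize import least_squares
Ps=[];Hs=[]
for n in ("scene","side"):
    d=np.load(n+"0.npz");P=cloud(d);bz=[2.42,-1.2][n=="side"]
    m=(P[...,0]>300)&(P[...,0]<900)&(P[...,1]>-450)&(P[...,1]<450)
    p=P[m]; A=np.abs(p[:,2]-bz)<6
    # bench plane fit
    q=p[A];M=np.c_[q[:,:2],np.ones(len(q))];w=np.ones(len(q),bool)
    for _ in range(5):
        c=np.linalg.lstsq(M[w],q[w,2],rcond=None)[0]; w=np.abs(q[:,2]-M@c)<2.5
    print(n,"plane",c, "at tray",c@[550,0,1])
    P=P.copy();P[...,2]-=P[...,0]*c[0]+P[...,1]*c[1]+c[2]
    Ps.append(P[m]);Hs.append(cv2.cvtColor(d["pixels"],cv2.COLOR_RGB2HSV)[m])
O=dict(can=(580,47,25,20,95),bottle=(513,-8,22,20,75),jar=(573,-77,25,45,66),reel=(577,-10,28,30,38),redcan=(668,133,25,20,95),pink=(380,-38,22,20,75))
C={}
for k,(x,y,r,z0,z1) in O.items():
    out=[];alls=[]
    for p in Ps:
        dd=np.hypot(p[:,0]-x,p[:,1]-y)
        s=p[(dd<r+7)&(p[:,2]>z0)&(p[:,2]<z1)]
        if len(s)>20:
            f=least_squares(lambda c:np.hypot(*(s[:,:2]-c).T)-r,(x,y),loss="soft_l1",f_scale=1.5).x
            out.append((f.round(1),len(s)));alls.append(s)
        dd2=np.hypot(p[:,0]-x,p[:,1]-y);out.append(("top",np.percentile(p[(dd2<r*.6)][:,2],[50,97,99.5]).round(1)) if (dd2<r*.6).sum()>5 else 0)
    s=np.vstack(alls);f=least_squares(lambda c:np.hypot(*(s[:,:2]-c).T)-r,(x,y),loss="soft_l1",f_scale=1.5).x;C[k]=f
    print(k,f.round(1),out)
# tray
th0=0
L=dict(can=(40,64),jar=(40,-64),bottle=(-24,0),reel=(40,0))
def res(p):
    c,s=np.cos(p[2]),np.sin(p[2]);R=np.array([[c,-s],[s,c]])
    return np.concatenate([C[k]-p[:2]-R@np.array(L[k]) for k in L])
f=least_squares(res,(540,-5,0));print("tray",f.x,f.fun.round(1))
for p,h in zip(Ps,Hs):
    s=p[(p[:,2]>3.5)&(p[:,2]<8.5)&(np.abs(p[:,0]-540)<110)&(np.abs(p[:,1]+8)<130)]
    print("tray rect",cv2.minAreaRect(s[:,:2].astype(np.float32)),len(s))
    r=p[(p[:,2]>30)&(p[:,2]<38)&(np.abs(p[:,0]-615)<14)&(np.abs(p[:,1]+8)<130)]
    if len(r)>20: print("rail",np.polyfit(r[:,1],r[:,0],1),r.mean(0),r[:,1].min(),r[:,1].max())
    # pan: dark, near (495,300)
    dp=np.hypot(p[:,0]-495,p[:,1]-300)<65
    q=p[dp]; hv=h[dp]; k=(q[:,2]>8)&(q[:,2]<14); print("pan rim",k.sum(),cv2.minEnclosingCircle(q[k][:,:2].astype(np.float32)))
    k=(hv[:,2]<100)&(hv[:,1]>25);print("pan dark",cv2.minEnclosingCircle(q[k][:,:2].astype(np.float32)),np.median(q[k][:,:],0),cv2.fitEllipse(cv2.convexHull(q[k][:,:2].astype(np.float32))))
    di=np.hypot(p[:,0]-495,p[:,1]-300)<30; print("pan floor",np.median(p[di][:,2]))
E
```

```text
scene plane [-2.14809578e-03 -3.05719230e-04  3.36473631e+00] at tray 2.183283628463802
side plane [-6.88335684e-04  2.28189149e-04 -1.19235179e+00] at tray -1.570936419171695
can [579.6  53.6] [(array([579.2,  53.7]), 407), ('top', array([129.3, 133.5, 134. ])), (array([580.2,  53.4]), 320), ('top', array([131.2, 133.4, 133.7]))]
bottle [512.1  -6.3] [(array([511.5,  -6.4]), 225), ('top', array([ 98.8, 119.6, 121.9])), (array([512.7,  -6.2]), 245), ('top', array([101. , 120. , 122.3]))]
jar [571.9 -74. ] [(array([571.5, -73.9]), 125), ('top', array([89.5, 93. , 93.2])), (array([572.7, -74.1]), 107), ('top', array([90. , 93.1, 94.2]))]
reel [573.5  -8.1] [(array([573.5,  -8.1]), 37), ('top', array([46. , 49.3, 50.9])), ('top', array([44.8, 45.8, 45.9]))]
redcan [669.5 136.2] [(array([669. , 136.2]), 406), ('top', array([124.7, 128.1, 129.6])), (array([670. , 136.2]), 403), ('top', array([125.2, 127.3, 127.9]))]
pink [379.5 -37.6] [(array([379. , -37.7]), 259), ('top', array([ 93. , 113.8, 115.7])), (array([380.1, -37.7]), 255), ('top', array([ 93.5, 114.9, 115.7]))]
tray [ 5.35330492
[... 461 characters left out ...]
95.53483661   4.20753428] ((499.7883605957031, 296.90301513671875), (90.24398803710938, 90.50155639648438), 85.87567901611328)
pan floor 3.647346324197705
tray rect ((540.6934814453125, -4.470497131347656), (244.29949951171875, 214.19488525390625), 88.99825286865234) 1720
rail [5.46458467e-02 6.13679835e+02] [613.57643235  -1.89223862  34.4753314 ] -114.21452734807792 93.6583210738836
pan rim 250 ((498.0705261230469, 298.347412109375), 45.27455139160156)
pan dark ((498.07073974609375, 298.3482360839844), 45.27375030517578) [498.58528142 297.6464433    4.38312772] ((497.61846923828125, 298.99127197265625), (86.62759399414062, 89.37267303466797), 176.12030029296875)
pan floor 3.974892887440423
```

step_arm(plan=[[1, 0, 0, 0, 0, 0, -0.8], [1, 0, 0, 0, 0, 0, -0.8], [1, 0, 0, 0, 0, 0, -0.8], [1, 0, 0, 0, 0, 0, -0.8], [1, 0, 0, 0, 0, 0, 0]])

```text
t: 0.72
ee_pos: [235.7, 578.6, 222.3]
orientation: [-0.006, -3.141, 0.001]
ft_force: [-0.6, -0.1, -0.2]
width: 87.6
grasp_force: 0.0
```

```bash
cat > s.py <<'E'
from workcell import get_obs
from scipy.spatial.transform import Rotation as R
import numpy as np
o=get_obs();r=R.from_rotvec(o["orientation"]).as_matrix()
print(o["t"],o["ee_pos"].round(1),"y-axis deg",np.degrees(np.arctan2(r[1,1],r[0,1])).round(2),"z",r[:,2].round(4),"j6",o["qpos"][5].round(2),o["ft_force"].round(1),o["width"])
E
python3 s.py
```

```text
0.725 [235.7 578.6 222.3] y-axis deg 89.79 z [-3.e-04 -6.e-04 -1.e+00] j6 -0.4 [-0.6 -0.1 -0.2] 87.63402820202684
```

step_arm(plan=[[1, -0.2, -0.3, 0, 0, 0, 0], [1, -0.478, -0.73, 0, 0, 0, 0], [1, -0.478, -0.73, 0, 0, 0, 0], [1, -0.478, -0.73, 0, 0, 0, 0], [1, -0.478, -0.73, 0, 0, 0, 0], [1, -0.478, -0.73, 0, 0, 0, 0], [1, -0.478, -0.73, 0, 0, 0, 0], [1, -0.478, -0.73, 0, 0, 0, 0], [1, -0.478, -0.73, 0, 0, 0, 0], [1, -0.478, -0.73, 0, 0, 0, 0], [1, -0.478, -0.73, 0, 0, 0, 0], [1, -0.478, -0.73, 0, 0, 0, 0], [1, -0.478, -0.73, 0, 0, 0, 0], [1, -0.478, -0.73, 0, 0, 0, 0], [1, -0.478, -0.73, 0, 0, 0, 0], [1, 0, 0, 0, 0, 0, 0], [1, 0, 0, 0, 0, 0, 0]])

```text
t: 2.85
ee_pos: [577.9, 51.5, 222.4]
orientation: [-0.007, -3.14, -0.0]
ft_force: [-0.2, -0.4, -0.3]
width: 87.8
grasp_force: 0.0
```

```bash
python3 s.py; python3 - <<'E'
from workcell import get_obs,vision
import numpy as np,cv2
from scipy.spatial.transform import Rotation as R
from scipy.optimize import least_squares
from h import cloud
o=get_obs();d=vision.get_image("wrist");T=np.eye(4);T[:3,:3]=R.from_rotvec(o["orientation"]).as_matrix();T[:3,3]=o["ee_pos"]
d["T"]=T@d["T_tool_cam"];np.savez("wrist1.npz",**d);P=cloud(d)
print(d["T"].round(2).tolist())
cv2.imwrite("pics/w1.png",d["pixels"][:,:,::-1])
p=P.reshape(-1,3);p=p[np.isfinite(p[:,0])]
for k,x,y,r,z0,z1 in (("can",579.6,53.6,25,20,95),("canall",579.6,53.6,25,20,100),("reeltop",575,-10,28,40,52),("jar",572,-74,25,20,70),("bottle",512,-6,22,20,78)):
    dd=np.hypot(p[:,0]-x,p[:,1]-y);s=p[(dd<r+7)&(p[:,2]>z0)&(p[:,2]<z1)]
    if len(s)<30: print(k,len(s));continue
    f=least_squares(lambda c:np.hypot(*(s[:,:2]-c).T)-r,(x,y),loss="soft_l1",f_scale=1.5).x
    print(k,len(s),f,"enclosing",cv2.minEnclosingCircle(s[:,:2].astype(np.float32)),np.percentile(p[dd<r*.7][:,2],[5,50,95]))
E
```

```text
2.85 [577.9  51.5 222.4] y-axis deg 89.74 z [-1.1e-03  1.0e-04 -1.0e+00] j6 -1.5 [-0.2 -0.4 -0.3] 87.77147573566813
[[0.0, 0.97, 0.26, 507.91], [1.0, -0.0, -0.0, 52.65], [-0.0, 0.26, -0.97, 386.64], [0.0, 0.0, 0.0, 1.0]]
can 316 [579.90823896  52.49945503] enclosing ((571.067626953125, 52.22967529296875), 23.45315933227539) [131.93134533 133.24165122 134.31310504]
canall 342 [579.92876589  52.49207458] enclosing ((571.067626953125, 52.22967529296875), 23.45315933227539) [131.93134533 133.24165122 134.31310504]
reeltop 1606 [581.29177276 -10.5966354 ] enclosing ((576.1914672851562, -11.283665657043457), 28.15481185913086) [ 48.20731109 303.81422549 329.04009774]
jar 519 [572.33892794 -75.29063725] enclosing ((570.0576171875, -71.08750915527344), 24.510860443115234) [90.97306964 92.10053293 93.3265483 ]
bottle 186 [512.26651116  -7.61112971] enclosing ((512.2918090820312, -2.5451161861419678), 21.4093074798584) [ 89.29780626  93.35708563 121.99600109]
```

View pics/w1.png

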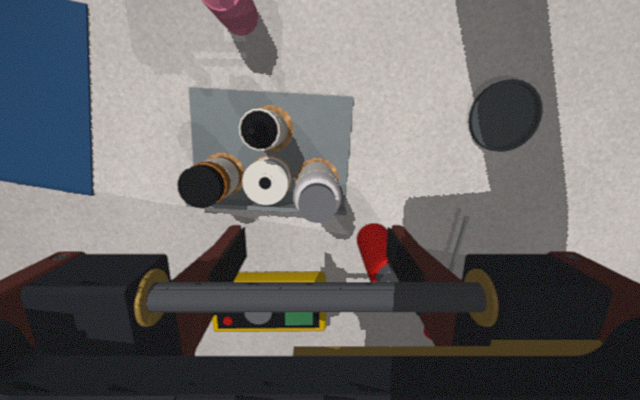

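Wrist view: can (318,190), reel (266,182), jar (205,183), bottle (263,130), all consistent with the other two cameras to about 1 mm. Descending on the can.

step_arm(plan=[[1, -0.036, 0.03, 0, 0, 0, 0], [1, 0, 0, 0.4, 0, 0, 0], [1, 0, 0, 0.5, 0, 0, 0], [1, 0, 0, 0.5, 0, 0, 0], [1, 0, 0, 0.5, 0, 0, 0], [1, 0, 0, 0.4, 0, 0, 0], [1, 0, 0, 0.3, 0, 0, 0], [1, 0, 0, 0.3, 0, 0, 0], [1, 0, 0, 0.19, 0, 0, 0], [1, 0, 0, 0, 0, 0, 0], [0.3, 0, 0, 0, 0, 0, 0], [-1, 0, 0, 0, 0, 0, 0], [-1, 0, 0, 0, 0, 0, 0], [-1, 0, 0, 0, 0, 0, 0], [-1, 0, 0, 0, 0, 0, 0], [-1, 0, 0, 0, 0, 0, 0], [-1, 0, 0, 0, 0, 0, 0]])

```text
t: 5.03
ee_pos: [580.8, 53.3, 68.3]
orientation: [0.004, 3.141, -0.0]
ft_force: [-0.1, -0.5, 3.7]
width: 49.3
grasp_force: 29.9
```

step_arm(plan=[[-1, 0, 0, -0.15, 0, 0, 0], [-1, 0, 0, -0.35, 0, 0, 0], [-1, 0, 0, -0.5, 0, 0, 0], [-1, 0, 0, -0.5, 0, 0, 0], [-1, 0, 0, -0.5, 0, 0, 0], [-1, 0, 0, -0.35, 0, 0, 0], [-1, 0, 0, -0.15, 0, 0, 0], [-1, 0, -0.2, 0, 0, 0, 0], [-1, 0.04, -0.45, 0, 0, 0, 0], [-1, 0.06, -0.7, 0, 0, 0, 0], [-1, 0.06, -0.8, 0, 0, 0, 0], [-1, 0.06, -0.8, 0, 0, 0, 0], [-1, 0.06, -0.8, 0, 0, 0, 0], [-1, 0.06, -0.8, 0, 0, 0, 0], [-1, 0.06, -0.8, 0, 0, 0, 0], [-1, 0.06, -0.8, 0, 0, 0, 0], [-1, 0.06, -0.7, 0, 0, 0, 0], [-1, 0.06, -0.5, 0, 0, 0, 0], [-1, 0.06, -0.33, 0, 0, 0, 0], [-1, 0, 0, 0, 0, 0, 0]])

```text
t: 7.52
ee_pos: [547.2, -331.1, 192.8]
orientation: [-0.006, -3.141, -0.001]
ft_force: [-0.1, -0.0, -1.5]
width: 49.2
grasp_force: 29.9
```

```bash
python3 s.py
```

```text
7.525 [ 547.2 -331.1  192.8] y-axis deg 89.77 z [-5.e-04  4.e-04 -1.e+00] j6 -2.13 [-0.1 -0.  -1.5] 49.161276972584304
```

step_arm(plan=[[-1, 0, 0, 0.2, 0, 0, 0], [-1, 0, 0, 0.4, 0, 0, 0], [-1, 0, 0, 0.5, 0, 0, 0], [-1, 0, 0, 0.5, 0, 0, 0], [-1, 0, 0, 0.4, 0, 0, 0], [-1, 0, 0, 0.25, 0, 0, 0], [-1, 0, 0, 0.15, 0, 0, 0], [-1, 0, 0, 0.06, 0, 0, 0], [-1, 0, 0, 0.04, 0, 0, 0], [-1, 0, 0, 0.03, 0, 0, 0], [-1, 0, 0, 0, 0, 0, 0], [-1, 0, 0, 0, 0, 0, 0]])

```text
t: 9.02
ee_pos: [547.7, -330.6, 66.9]
orientation: [0.004, 3.141, -0.0]
ft_force: [0.6, -0.1, -1.7]
width: 49.3
grasp_force: 29.9
```

step_arm(plan=[[-1, 0, 0, 0.02, 0, 0, 0], [-1, 0, 0, 0.02, 0, 0, 0], [-1, 0, 0, 0, 0, 0, 0]])

```text
t: 9.4
ee_pos: [547.8, -330.7, 65.3]
orientation: [0.004, 3.141, -0.0]
ft_force: [-1.5, 0.1, 4.9]
width: 49.4
grasp_force: 29.9
```

step_arm(plan=[[0, 0, 0, 0, 0, 0, 0], [0.6, 0, 0, 0, 0, 0, 0], [1, 0, 0, 0, 0, 0, 0], [1, 0, 0, 0, 0, 0, 0], [1, 0, 0, -0.3, 0, 0, 0], [1, 0, 0, -0.6, 0, 0, 0], [1, 0, 0, -0.7, 0, 0, 0], [1, 0, 0, -0.6, 0, 0, 0], [1, 0, 0.3, 0, 0, 0, 0], [1, 0.071, 0.6, 0, 0, 0, 0], [1, 0.08, 0.8, 0, 0, 0, 0], [1, 0.08, 0.8, 0, 0, 0, 0], [1, 0.08, 0.8, 0, 0, 0, 0], [1, 0.08, 0.8, 0, 0, 0, 0], [1, 0.08, 0.8, 0, 0, 0, 0], [1, 0.08, 0.7, 0, 0, 0, 0], [1, 0.08, 0.5, 0, 0, 0, 0], [1, 0.08, 0.37, 0, 0, 0, 0], [1, 0, 0, 0, 0, 0, 0], [1, 0, 0, 0, 0, 0, 0]])

```text
t: 11.9
ee_pos: [513.0, -7.3, 174.6]
orientation: [-0.004, -3.142, 0.0]
ft_force: [0.2, 0.0, 0.3]
width: 87.9
grasp_force: 0.0
```

```bash
python3 s.py
```

```text
11.9 [513.   -7.3 174.6] y-axis deg 89.84 z [-1.e-04 -2.e-04 -1.e+00] j6 -1.61 [0.2 0.  0.3] 87.85684198495358
```

step_arm(plan=[[1, 0.016, 0, 0.2, 0, 0, 0], [1, 0, 0, 0.4, 0, 0, 0], [1, 0, 0, 0.5, 0, 0, 0], [1, 0, 0, 0.5, 0, 0, 0], [1, 0, 0, 0.4, 0, 0, 0], [1, 0, 0, 0.3, 0, 0, 0], [1, 0, 0, 0.17, 0, 0, 0], [1, 0, 0, 0, 0, 0, 0], [0.3, 0, 0, 0, 0, 0, 0], [-1, 0, 0, 0, 0, 0, 0], [-1, 0, 0, 0, 0, 0, 0], [-1, 0, 0, 0, 0, 0, 0], [-1, 0, 0, 0, 0, 0, 0], [-1, 0, 0, 0, 0, 0, 0], [-1, 0, 0, 0, 0, 0, 0], [-1, 0, 0, 0, 0, 0, 0]])

```text
t: 13.9
ee_pos: [512.2, -6.9, 51.2]
orientation: [0.004, 3.141, -0.0]
ft_force: [-0.3, -0.3, 1.8]
width: 43.8
grasp_force: 29.9
```

step_arm(plan=[[-1, 0, 0, -0.15, 0, 0, 0], [-1, 0, 0, -0.4, 0, 0, 0], [-1, 0, 0, -0.5, 0, 0, 0], [-1, 0, 0, -0.4, 0, 0, 0], [-1, 0, 0, -0.15, 0, 0, 0], [-1, 0, -0.2, 0, 0, 0, 0], [-1, 0.07, -0.45, 0, 0, 0, 0], [-1, 0.09, -0.7, 0, 0, 0, 0], [-1, 0.09, -0.8, 0, 0, 0, 0], [-1, 0.09, -0.8, 0, 0, 0, 0], [-1, 0.09, -0.8, 0, 0, 0, 0], [-1, 0.09, -0.8, 0, 0, 0, 0], [-1, 0.09, -0.6, 0, 0, 0, 0], [-1, 0.08, -0.5, 0, 0, 0, 0], [-1, 0.08, -0.33, 0, 0, 0, 0], [-1, 0.07, -0.2, 0, 0, 0, 0], [-1, 0.07, 0, 0.2, 0, 0, 0], [-1, 0, 0, 0.4, 0, 0, 0], [-1, 0, 0, 0.4, 0, 0, 0], [-1, 0, 0, 0.3, 0, 0, 0]])

```text
t: 16.4
ee_pos: [465.2, -314.6, 64.8]
orientation: [-0.003, -3.14, -0.002]
ft_force: [-0.1, -0.2, -0.8]
width: 43.5
grasp_force: 29.9
```

step_arm(plan=[[-1, 0, 0, 0.2, 0, 0, 0], [-1, 0, 0, 0.1, 0, 0, 0], [-1, 0, 0, 0.02, 0, 0, 0], [-1, 0, 0, 0.02, 0, 0, 0], [-1, 0, 0, 0, 0, 0, 0]])

```text
t: 17.02
ee_pos: [466.0, -316.0, 49.6]
orientation: [0.004, 3.141, -0.001]
ft_force: [-0.1, -0.1, -0.8]
width: 43.6
grasp_force: 29.9
```

step_arm(plan=[[-1, 0, 0, 0.02, 0, 0, 0], [-1, 0, 0, 0.015, 0, 0, 0], [-1, 0, 0, 0, 0, 0, 0]])

```text
t: 17.4
ee_pos: [466.1, -316.1, 48.2]
orientation: [0.005, 3.141, -0.001]
ft_force: [-1.4, 0.7, 6.8]
width: 43.5
grasp_force: 29.9
```

step_arm(plan=[[0, 0, 0, 0, 0, 0, 0], [0.6, 0, 0, 0, 0, 0, 0], [1, 0, 0, 0, 0, 0, 0], [1, 0, 0, 0, 0, 0, 0], [1, 0, 0, -0.3, 0, 0, 0], [1, 0, 0, -0.6, 0, 0, 0], [1, 0, 0, -0.6, 0, 0, 0], [1, 0, 0, -0.6, 0, 0, 0], [1, -0.1, 0.3, 0, 0, 0, 0], [1, -0.27, 0.6, 0, 0, 0, 0], [1, -0.35, 0.8, 0, 0, 0, 0], [1, -0.35, 0.8, 0, 0, 0, 0], [1, -0.35, 0.8, 0, 0, 0, 0], [1, -0.35, 0.8, 0, 0, 0, 0], [1, -0.25, 0.5, 0, 0, 0, 0], [1, -0.1, 0.23, 0, 0, 0, 0], [1, 0, 0, 0, 0, 0, 0.5], [1, 0, 0, 0, 0, 0, 1], [1, 0, 0, 0, 0, 0, 1], [1, 0, 0, 0, 0, 0, 1]])

```text
t: 19.9
ee_pos: [571.7, -74.9, 151.9]
orientation: [-0.666, -3.069, 0.0]
ft_force: [0.2, 0.6, 1.2]
width: 87.9
grasp_force: 0.0
```

step_arm(plan=[[1, 0, 0, 0, 0, 0, 1], [1, 0, 0, 0, 0, 0, 1], [1, 0, 0, 0, 0, 0, 1], [1, 0, 0, 0, 0, 0, 1], [1, 0, 0, 0, 0, 0, 1], [1, 0, 0, 0, 0, 0, 1], [1, 0, 0, 0, 0, 0, 1], [1, 0, 0, 0, 0, 0, 1], [1, 0, 0, 0, 0, 0, 1], [1, 0, 0, 0, 0, 0, 0.56], [1, 0, 0, 0, 0, 0, 0], [1, 0, 0, 0, 0, 0, 0]])

```text
t: 21.4
ee_pos: [572.1, -74.8, 152.2]
orientation: [-2.219, -2.223, 0.001]
ft_force: [-0.1, 0.3, 0.4]
width: 88.1
grasp_force: 0.0
```

```bash
python3 s.py
```

```text
21.4 [572.1 -74.8 152.2] y-axis deg 0.1 z [-5.e-04  1.e-04 -1.e+00] j6 -0.15 [-0.1  0.3  0.4] 88.13427415622667
```

step_arm(plan=[[1, 0, 0, 0.2, 0, 0, 0], [1, 0, 0, 0.4, 0, 0, 0], [1, 0, 0, 0.5, 0, 0, 0], [1, 0, 0, 0.5, 0, 0, 0], [1, 0, 0, 0.4, 0, 0, 0], [1, 0, 0, 0.15, 0, 0, 0], [1, 0, 0, 0.09, 0, 0, 0], [1, 0, 0, 0, 0, 0, 0], [0.3, 0, 0, 0, 0, 0, 0], [-1, 0, 0, 0, 0, 0, 0], [-1, 0, 0, 0, 0, 0, 0], [-1, 0, 0, 0, 0, 0, 0], [-1, 0, 0, 0, 0, 0, 0], [-1, 0, 0, 0, 0, 0, 0], [-1, 0, 0, 0, 0, 0, 0]])

```text
t: 23.28
ee_pos: [572.4, -74.6, 40.5]
orientation: [-2.221, -2.222, 0.0]
ft_force: [-1.1, 0.0, 2.6]
width: 49.4
grasp_force: 30.0
```

step_arm(plan=[[-1, 0, 0, -0.15, 0, 0, 0], [-1, 0, 0, -0.4, 0, 0, 0], [-1, 0, 0, -0.5, 0, 0, 0], [-1, 0, 0, -0.5, 0, 0, 0], [-1, 0, 0, -0.45, 0, 0, 0], [-1, 0, 0, -0.3, 0, 0, 0], [-1, 0, 0, 0, 0, 0, -0.5], [-1, 0, 0, 0, 0, 0, -1], [-1, 0, 0, 0, 0, 0, -1], [-1, 0, 0, 0, 0, 0, -1], [-1, 0, 0, 0, 0, 0, -1], [-1, 0, 0, 0, 0, 0, -1], [-1, 0, 0, 0, 0, 0, -1], [-1, 0, 0, 0, 0, 0, -1], [-1, 0, 0, 0, 0, 0, -1], [-1, 0, 0, 0, 0, 0, -1], [-1, 0, 0, 0, 0, 0, -1], [-1, 0, 0, 0, 0, 0, -1], [-1, 0, 0, 0, 0, 0, -1], [-1, 0, 0, 0, 0, 0, -0.56]])

```text
t: 25.78
ee_pos: [572.3, -74.6, 155.9]
orientation: [0.0, -3.141, 0.0]
ft_force: [0.4, 0.3, -1.4]
width: 49.9
grasp_force: 30.0
```

step_arm(plan=[[-1, 0.15, -0.2, 0, 0, 0, 0], [-1, 0.35, -0.4, 0, 0, 0, 0], [-1, 0.5, -0.6, 0, 0, 0, 0], [-1, 0.55, -0.7, 0, 0, 0, 0], [-1, 0.55, -0.7, 0, 0, 0, 0], [-1, 0.55, -0.7, 0, 0, 0, 0], [-1, 0.5, -0.6, 0, 0, 0, 0], [-1, 0.35, -0.43, 0, 0, 0, 0], [-1, 0.17, -0.2, 0, 0, 0, 0], [-1, 0, 0, 0, 0, 0, 0], [-1, 0, 0, 0, 0, 0, 0]])

```text
t: 27.15
ee_pos: [388.7, -300.2, 155.5]
orientation: [0.004, 3.141, 0.0]
ft_force: [-0.5, -0.3, -0.7]
width: 49.3
grasp_force: 30.0
```

```bash
python3 s.py
```

```text
27.15 [ 388.7 -300.2  155.5] y-axis deg 89.84 z [ 2.e-04  1.e-04 -1.e+00] j6 -2.25 [-0.5 -0.3 -0.7] 49.33118081743882
```

step_arm(plan=[[-1, 0, 0, 0.2, 0, 0, 0], [-1, 0, 0, 0.4, 0, 0, 0], [-1, 0, 0, 0.5, 0, 0, 0], [-1, 0, 0, 0.5, 0, 0, 0], [-1, 0, 0, 0.4, 0, 0, 0], [-1, 0, 0, 0.2, 0, 0, 0], [-1, 0, 0, 0.1, 0, 0, 0], [-1, 0, 0, 0.04, 0, 0, 0], [-1, 0, 0, 0.02, 0, 0, 0], [-1, 0, 0, 0, 0, 0, 0]])

```text
t: 28.4
ee_pos: [388.6, -300.8, 37.8]
orientation: [0.004, 3.141, -0.001]
ft_force: [-0.4, -0.3, -2.6]
width: 49.7
grasp_force: 30.0
```

step_arm(plan=[[-1, 0, 0, 0.015, 0, 0, 0], [-1, 0, 0, 0, 0, 0, 0]])

```text
t: 28.65
ee_pos: [388.6, -300.9, 37.5]
orientation: [0.005, 3.141, -0.001]
ft_force: [-0.1, 1.1, 7.0]
width: 49.5
grasp_force: 30.0
```

step_arm(plan=[[0, 0, 0, 0, 0, 0, 0], [0.6, 0, 0, 0, 0, 0, 0], [1, 0, 0, 0, 0, 0, 0], [1, 0, 0, 0, 0, 0, 0], [1, 0, 0, -0.3, 0, 0, 0], [1, 0, 0, -0.6, 0, 0, 0], [1, 0, 0, -0.8, 0, 0, 0], [1, 0, 0, -0.8, 0, 0, 0], [1, -0.2, 0.3, -0.6, 0, 0, 0], [1, -0.35, 0.5, -0.4, 0, 0, 0], [1, -0.5, 0.8, -0.2, 0, 0, 0], [1, -0.5, 0.8, 0, 0, 0, 0], [1, -0.5, 0.8, 0, 0, 0, 0], [1, -0.5, 0.8, 0, 0, 0, 0], [1, -0.5, 0.7, 0, 0, 0, 0], [1, -0.4, 0.6, 0, 0, 0, 0], [1, -0.2, 0.3, 0, 0, 0, 0], [1, -0.1, 0.2, 0, 0, 0, 0], [1, 0, 0, 0, 0, 0, 0], [1, 0, 0, 0, 0, 0, 0]])

```text
t: 31.15
ee_pos: [576.1, -11.9, 221.7]
orientation: [-0.006, -3.141, 0.0]
ft_force: [-0.1, -0.3, 0.5]
width: 88.1
grasp_force: 0.0
```

```bash
python3 s.py; cat >> h.py <<'E'
def wrist():
    from workcell import get_obs,vision
    from scipy.spatial.transform import Rotation as R
    o=get_obs();d=vision.get_image("wrist");T=np.eye(4);T[:3,:3]=R.from_rotvec(o["orientation"]).as_matrix();T[:3,3]=o["ee_pos"]
    d["T"]=T@d["T_tool_cam"];return d
E
python3 - <<'E'
from h import *
from workcell import vision
d=wrist();P=cloud(d)
ds=vision.get_image("side");dc=vision.get_image("scene")
a=np.vstack([d["pixels"][:300],dc["pixels"][100:350]]);cv2.imwrite("pics/w2.png",a[:,:,::-1])
for n,q in (("wrist",P),("scene",cloud(dc)),("side",cloud(ds))):
    p=q.reshape(-1,3);dd=np.hypot(p[:,0]-576,p[:,1]+11);off={"wrist":0,"scene":2.2,"side":-1.6}[n]
    s=p[(dd<36)&(p[:,2]>43)&(p[:,2]<54)]; 
    h=cv2.convexHull(s[:,:2].astype(np.float32));print(n,len(s),cv2.minEnclosingCircle(h),np.median(s[:,2])-off)
    c=s
    r=p[(dd>85)&(dd<100)&(p[:,0]<550)];print(" tray floor z",np.median(r[np.abs(r[:,2]-6)<6][:,2])-off)
    e=p[np.hypot(p[:,0]-499,p[:,1]-297.8)<60];e=e[(e[:,2]-off>8)&(e[:,2]-off<15)]
    if len(e)>20:print(" pan",cv2.minEnclosingCircle(e[:,:2].astype(np.float32)))
E
```

```text
31.15 [576.1 -11.9 221.7] y-axis deg 89.8 z [-5.e-04 -2.e-04 -1.e+00] j6 -1.61 [-0.1 -0.3  0.5] 88.05941837858188
wrist 1592 ((576.032958984375, -11.409252166748047), 27.95652961730957) 48.17498600736786
 tray floor z 8.118920191813118
 pan ((497.9676208496094, 296.5430603027344), 45.9369010925293)
scene 341 ((575.6112060546875, -10.621746063232422), 29.20163917541504) 45.82746759357194
 tray floor z 5.750529131203211
 pan ((499.20062255859375, 297.6959533691406), 46.71501159667969)
side 252 ((576.51171875, -9.113041877746582), 28.55340003967285) 46.34355796525339
 tray floor z 5.899228968126385
 pan ((498.0335998535156, 298.1618957519531), 45.575225830078125)
```

View pics/w2.png

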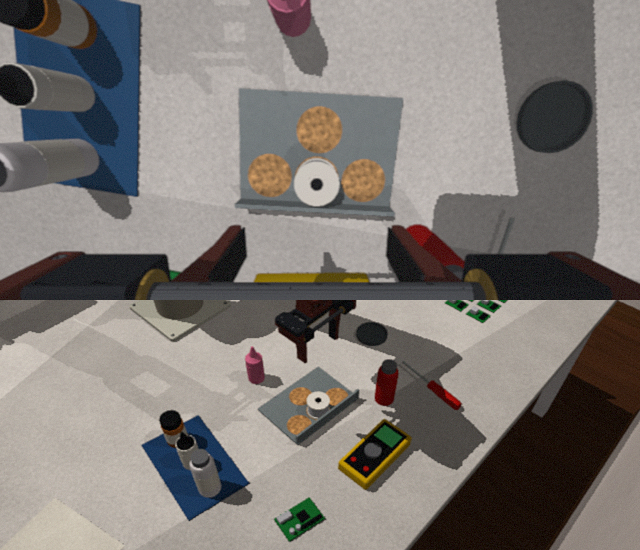

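All three stand upright on the mat (image top-left: jar, bottle, can), and the reel is free at (317,184). Picking the reel.

step_arm(plan=[[1, 0, 0.02, 0.3, 0, 0, 0], [1, 0, 0, 0.5, 0, 0, 0], [1, 0, 0, 0.6, 0, 0, 0], [1, 0, 0, 0.6, 0, 0, 0], [1, 0, 0, 0.6, 0, 0, 0], [1, 0, 0, 0.5, 0, 0, 0], [1, 0, 0, 0.4, 0, 0, 0], [1, 0, 0, 0.3, 0, 0, 0], [1, 0, 0, 0.2, 0, 0, 0], [1, 0, 0, 0.07, 0, 0, 0], [1, 0, 0, 0, 0, 0, 0], [0.4, 0, 0, 0, 0, 0, 0], [-1, 0, 0, 0, 0, 0, 0], [-1, 0, 0, 0, 0, 0, 0], [-1, 0, 0, 0, 0, 0, 0], [-1, 0, 0, 0, 0, 0, 0], [-1, 0, 0, 0, 0, 0, 0]])

```text
t: 33.42
ee_pos: [576.8, -10.2, 18.4]
orientation: [0.004, 3.141, -0.0]
ft_force: [-0.4, -1.4, 4.5]
width: 55.7
grasp_force: 30.0
```

step_arm(plan=[[-1, 0, 0, -0.15, 0, 0, 0], [-1, 0, 0, -0.4, 0, 0, 0], [-1, 0, 0, -0.5, 0, 0, 0], [-1, 0, 0, -0.5, 0, 0, 0], [-1, 0, 0, -0.3, 0, 0, 0], [-1, 0, 0, -0.15, 0, 0, 0], [-1, 0.05, 0.2, 0, 0, 0, 0], [-1, 0.1, 0.4, 0, 0, 0, 0], [-1, 0.15, 0.6, 0, 0, 0, 0], [-1, 0.2, 0.8, 0, 0, 0, 0], [-1, 0.2, 0.8, 0, 0, 0, 0], [-1, 0.2, 0.8, 0, 0, 0, 0], [-1, 0.2, 0.8, 0, 0, 0, 0], [-1, 0.2, 0.8, 0, 0, 0, 0], [-1, 0.15, 0.5, 0, 0, 0, 0], [-1, 0.07, 0.3, 0, 0, 0, 0], [-1, 0.03, 0.16, 0, 0, 0, 0], [-1, 0, 0, 0, 0, 0, 0], [-1, 0, 0, 0, 0, 0, 0]])

```text
t: 35.8
ee_pos: [500.1, 297.3, 118.0]
orientation: [-0.006, -3.141, 0.001]
ft_force: [0.5, -0.6, -1.9]
width: 55.8
grasp_force: 30.0
```

```bash
python3 s.py
```

```text
35.8 [500.1 297.3 118. ] y-axis deg 89.79 z [-3.e-04 -3.e-04 -1.e+00] j6 -1.05 [ 0.5 -0.6 -1.9] 55.78973434247689
```

step_arm(plan=[[-1, 0.02, 0.01, 0.2, 0, 0, 0], [-1, 0, 0, 0.4, 0, 0, 0], [-1, 0, 0, 0.5, 0, 0, 0], [-1, 0, 0, 0.4, 0, 0, 0], [-1, 0, 0, 0.25, 0, 0, 0], [-1, 0, 0, 0.15, 0, 0, 0], [-1, 0, 0, 0.08, 0, 0, 0], [-1, 0, 0, 0.03, 0, 0, 0], [-1, 0, 0, 0.015, 0, 0, 0], [-1, 0, 0, 0, 0, 0, 0]])

```text
t: 37.05
ee_pos: [499.2, 298.7, 17.3]
orientation: [0.004, 3.141, 0.0]
ft_force: [0.4, -0.3, -1.6]
width: 56.0
grasp_force: 30.0
```

step_arm(plan=[[-1, 0, 0, 0.016, 0, 0, 0], [-1, 0, 0, 0.012, 0, 0, 0], [-1, 0, 0, 0, 0, 0, 0]])

```text
t: 37.42
ee_pos: [499.2, 298.7, 16.4]
orientation: [0.004, 3.141, 0.0]
ft_force: [-1.4, -1.2, 6.6]
width: 55.6
grasp_force: 30.0
```

step_arm(plan=[[0, 0, 0, 0, 0, 0, 0], [0.6, 0, 0, 0, 0, 0, 0], [1, 0, 0, 0, 0, 0, 0], [1, 0, 0, 0, 0, 0, 0], [1, 0, 0, -0.2, 0, 0, 0], [1, 0, 0, -0.5, 0, 0, 0], [1, 0, 0, -0.7, 0, 0, 0], [1, 0, 0, -0.7, 0, 0, 0], [1, 0, 0, -0.7, 0, 0, 0], [1, 0, 0, -0.4, 0, 0, 0], [1, 0.05, -0.3, -0.2, 0, 0, 0], [1, 0.1, -0.6, 0, 0, 0, 0], [1, 0.17, -0.9, 0, 0, 0, 0], [1, 0.17, -0.9, 0, 0, 0, 0], [1, 0.17, -0.9, 0, 0, 0, 0], [1, 0.17, -0.9, 0, 0, 0, 0], [1, 0.17, -0.9, 0, 0, 0, 0], [1, 0.17, -0.9, 0, 0, 0, 0]])

```text
t: 39.67
ee_pos: [438.1, -18.1, 185.2]
orientation: [-0.005, -3.141, 0.0]
ft_force: [0.8, 0.6, -0.3]
width: 87.6
grasp_force: 0.0
```

step_arm(plan=[[1, 0.17, -0.9, 0, 0, 0, 0], [1, 0.17, -0.9, 0, 0, 0, 0], [1, 0.17, -0.9, 0, 0, 0, 0], [1, 0.17, -0.9, 0, 0, 0, 0], [1, 0.17, -0.9, 0, 0, 0, 0], [1, 0.12, -0.7, 0, 0, 0, 0], [1, 0.07, -0.49, 0, 0, 0, 0], [1, 0, 0, 0, 0, 0, 0], [1, 0, 0, 0, 0, 0, 0]])

```text
t: 40.8
ee_pos: [385.9, -299.9, 185.1]
orientation: [-0.005, -3.141, -0.002]
ft_force: [1.0, 0.5, 0.8]
width: 87.7
grasp_force: 0.0
```

```bash
python3 s.py; python3 - <<'E'
from h import *
from workcell import vision
from scipy.optimize import least_squares
for n,off in (("side",-1.6),("scene",2.2)):
    d=vision.get_image(n);p=cloud(d).reshape(-1,3)
    s=p[(np.hypot(p[:,0]-499,p[:,1]-298)<36)&(p[:,2]-off>35)&(p[:,2]-off<52)]
    print(n,len(s),cv2.minEnclosingCircle(s[:,:2].astype(np.float32)),"top z",np.percentile(s[:,2]-off,[10,50,90]))
    if n=="side": cv2.imwrite("pics/s2.png",cv2.resize(d["pixels"][80:360,180:460,::-1],None,fx=2,fy=2))
    for k,x,y,r,z0,z1 in (("can",547.8,-330.7,25,20,95),("bottle",466,-316,22,20,75),("jar",388.6,-300.9,25,10,60)):
        s=p[(np.hypot(p[:,0]-x,p[:,1]-y)<r+7)&(p[:,2]>z0)&(p[:,2]<z1)]
        print(k,least_squares(lambda c:np.hypot(*(s[:,:2]-c).T)-r,(x,y),loss="soft_l1",f_scale=1.5).x.round(1))
E
```

```text
40.8 [ 385.9 -299.9  185.1] y-axis deg 89.81 z [-0.001  0.001 -1.   ] j6 -2.25 [1.  0.5 0.8] 87.71356166005842
side 572 ((498.07659912109375, 300.5745849609375), 28.562286376953125) top z [42.34817897 44.33979705 46.13785319]
can [ 547.4 -329.7]
bottle [ 466.6 -314.9]
jar [ 390.1 -299.2]
scene 242 ((496.48443603515625, 300.2073059082031), 31.26468849182129) top z [40.44834547 43.77467508 46.31222777]
can [ 545.6 -329.8]
bottle [ 464.8 -315.2]
jar [ 388.6 -299.1]
```

View pics/s2.png

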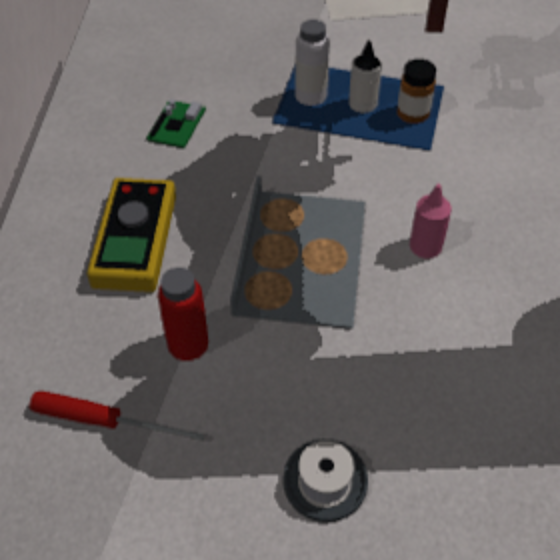

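Side view: the reel sits flat and central in the pan (325,478), and the three objects stand on the mat. Now putting them back, jar first.

step_arm(plan=[[1, -0.02, -0.01, 0.3, 0, 0, 0], [1, 0, 0, 0.5, 0, 0, 0], [1, 0, 0, 0.5, 0, 0, 0], [1, 0, 0, 0.4, 0, 0, 0], [1, 0, 0, 0.1, 0, 0, 0], [1, 0, 0, 0, 0, 0, 0], [1, 0, 0, 0, 0, 0, 0]])

```text
t: 41.78
ee_pos: [388.3, -301.3, 96.1]
orientation: [0.004, 3.141, -0.001]
ft_force: [0.4, 0.1, 0.6]
width: 87.8
grasp_force: 0.0
```

step_arm(plan=[[1, 0, 0, 0.3, 0, 0, 0], [1, 0, 0, 0.4, 0, 0, 0], [1, 0, 0, 0.3, 0, 0, 0], [1, 0, 0, 0.17, 0, 0, 0], [1, 0, 0, 0, 0, 0, 0], [0.3, 0, 0, 0, 0, 0, 0], [-1, 0, 0, 0, 0, 0, 0], [-1, 0, 0, 0, 0, 0, 0], [-1, 0, 0, 0, 0, 0, 0], [-1, 0, 0, 0, 0, 0, 0], [-1, 0, 0, 0, 0, 0, 0], [-1, 0, 0, 0, 0, 0, 0]])

```text
t: 43.28
ee_pos: [387.9, -301.1, 37.2]
orientation: [0.004, 3.141, -0.0]
ft_force: [0.1, 1.7, 6.0]
width: 49.4
grasp_force: 30.0
```

step_arm(plan=[[-1, 0, 0, -0.15, 0, 0, 0], [-1, 0, 0, -0.4, 0, 0, 0], [-1, 0, 0, -0.5, 0, 0, 0], [-1, 0, 0, -0.5, 0, 0, 0], [-1, 0, 0, -0.5, 0, 0, 0], [-1, 0, 0, -0.31, 0, 0, 0], [-1, -0.15, 0.2, 0, 0, 0, 0], [-1, -0.35, 0.4, 0, 0, 0, 0], [-1, -0.5, 0.6, 0, 0, 0, 0], [-1, -0.55, 0.7, 0, 0, 0, 0], [-1, -0.55, 0.7, 0, 0, 0, 0], [-1, -0.55, 0.7, 0, 0, 0, 0], [-1, -0.5, 0.6, 0, 0, 0, 0], [-1, -0.35, 0.43, 0, 0, 0, 0], [-1, -0.17, 0.2, 0, 0, 0, 0], [-1, 0, 0, 0, 0, 0, 0.5], [-1, 0, 0, 0, 0, 0, 1], [-1, 0, 0, 0, 0, 0, 1], [-1, 0, 0, 0, 0, 0, 1], [-1, 0, 0, 0, 0, 0, 1]])

```text
t: 45.78
ee_pos: [571.0, -75.2, 154.1]
orientation: [-0.849, -3.023, 0.001]
ft_force: [-0.0, -0.0, -1.4]
width: 49.7
grasp_force: 30.0
```

step_arm(plan=[[-1, 0, 0, 0, 0, 0, 1], [-1, 0, 0, 0, 0, 0, 1], [-1, 0, 0, 0, 0, 0, 1], [-1, 0, 0, 0, 0, 0, 1], [-1, 0, 0, 0, 0, 0, 1], [-1, 0, 0, 0, 0, 0, 1], [-1, 0, 0, 0, 0, 0, 1], [-1, 0, 0, 0, 0, 0, 1], [-1, 0, 0, 0, 0, 0, 0.56], [-1, 0, 0, 0, 0, 0, 0], [-1, 0, 0, 0, 0, 0, 0]])

```text
t: 47.15
ee_pos: [571.6, -75.2, 154.6]
orientation: [-2.219, -2.223, 0.001]
ft_force: [0.4, 0.6, -1.9]
width: 49.5
grasp_force: 30.0
```

```bash
python3 s.py
```

```text
47.15 [571.6 -75.2 154.6] y-axis deg 0.1 z [-8.e-04  1.e-04 -1.e+00] j6 -0.15 [ 0.4  0.6 -1.9] 49.540448646698714
```

step_arm(plan=[[-1, 0.02, 0.014, 0.2, 0, 0, 0], [-1, 0, 0, 0.4, 0, 0, 0], [-1, 0, 0, 0.5, 0, 0, 0], [-1, 0, 0, 0.5, 0, 0, 0], [-1, 0, 0, 0.35, 0, 0, 0], [-1, 0, 0, 0.15, 0, 0, 0], [-1, 0, 0, 0.1, 0, 0, 0], [-1, 0, 0, 0.04, 0, 0, 0], [-1, 0, 0, 0.015, 0, 0, 0], [-1, 0, 0, 0, 0, 0, 0]])

```text
t: 48.4
ee_pos: [572.9, -74.2, 42.7]
orientation: [2.22, 2.222, 0.001]
ft_force: [0.3, -0.3, -1.7]
width: 49.8
grasp_force: 30.0
```

step_arm(plan=[[-1, 0, -0.006, 0.02, 0, 0, 0], [-1, 0, 0, 0.015, 0, 0, 0], [-1, 0, 0, 0.01, 0, 0, 0], [-1, 0, 0, 0, 0, 0, 0]])

```text
t: 48.9
ee_pos: [572.4, -74.1, 40.3]
orientation: [2.221, 2.222, 0.0]
ft_force: [-1.8, 0.4, 3.8]
width: 49.5
grasp_force: 30.0
```

step_arm(plan=[[0, 0, 0, 0, 0, 0, 0], [0.6, 0, 0, 0, 0, 0, 0], [1, 0, 0, 0, 0, 0, 0], [1, 0, 0, 0, 0, 0, 0], [1, 0, 0, -0.3, 0, 0, 0], [1, 0, 0, -0.6, 0, 0, 0], [1, 0, 0, -0.7, 0, 0, -0.5], [1, 0, 0, -0.6, 0, 0, -1], [1, 0, 0, -0.2, 0, 0, -1], [1, 0, 0, 0, 0, 0, -1], [1, 0, 0, 0, 0, 0, -1], [1, 0, 0, 0, 0, 0, -1], [1, 0, 0, 0, 0, 0, -1], [1, 0, 0, 0, 0, 0, -1], [1, 0, 0, 0, 0, 0, -1], [1, 0, 0, 0, 0, 0, -1], [1, 0, 0, 0, 0, 0, -1], [1, 0, 0, 0, 0, 0, -1], [1, 0, 0, 0, 0, 0, -1], [1, 0, 0, 0, 0, 0, -0.56]])

```text
t: 51.4
ee_pos: [572.5, -74.1, 161.1]
orientation: [-0.0, 3.141, -0.0]
ft_force: [0.1, -0.3, 0.5]
width: 87.9
grasp_force: 0.0
```

step_arm(plan=[[1, 0.1, -0.3, 0, 0, 0, 0], [1, 0.3, -0.6, 0, 0, 0, 0], [1, 0.35, -0.8, 0, 0, 0, 0], [1, 0.35, -0.8, 0, 0, 0, 0], [1, 0.35, -0.8, 0, 0, 0, 0], [1, 0.35, -0.8, 0, 0, 0, 0], [1, 0.2, -0.5, 0, 0, 0, 0], [1, 0.12, -0.24, 0, 0, 0, 0], [1, 0, 0, 0, 0, 0, 0], [1, 0, 0, 0, 0, 0, 0]])

```text
t: 52.65
ee_pos: [465.8, -315.2, 160.1]
orientation: [-0.004, -3.142, -0.0]
ft_force: [0.5, 0.1, 0.1]
width: 88.0
grasp_force: 0.0
```

```bash
python3 s.py
```

```text
52.65 [ 465.8 -315.2  160.1] y-axis deg 89.85 z [-1.e-04  3.e-04 -1.e+00] j6 -2.18 [0.5 0.1 0.1] 88.03275359730706
```

step_arm(plan=[[1, 0, -0.015, 0.2, 0, 0, 0], [1, 0, 0, 0.4, 0, 0, 0], [1, 0, 0, 0.5, 0, 0, 0], [1, 0, 0, 0.5, 0, 0, 0], [1, 0, 0, 0.35, 0, 0, 0], [1, 0, 0, 0.2, 0, 0, 0], [1, 0, 0, 0.09, 0, 0, 0], [1, 0, 0, 0, 0, 0, 0], [0.3, 0, 0, 0, 0, 0, 0], [-1, 0, 0, 0, 0, 0, 0], [-1, 0, 0, 0, 0, 0, 0], [-1, 0, 0, 0, 0, 0, 0], [-1, 0, 0, 0, 0, 0, 0], [-1, 0, 0, 0, 0, 0, 0], [-1, 0, 0, 0, 0, 0, 0], [-1, 0, 0, 0, 0, 0, 0]])

```text
t: 54.65
ee_pos: [465.7, -316.6, 48.1]
orientation: [0.004, 3.142, -0.0]
ft_force: [0.1, 0.8, 2.0]
width: 43.6
grasp_force: 30.0
```

step_arm(plan=[[-1, 0, 0, -0.15, 0, 0, 0], [-1, 0, 0, -0.4, 0, 0, 0], [-1, 0, 0, -0.5, 0, 0, 0], [-1, 0, 0, -0.5, 0, 0, 0], [-1, 0, 0, -0.3, 0, 0, 0], [-1, 0, 0, -0.15, 0, 0, 0], [-1, -0.04, 0.2, 0, 0, 0, 0], [-1, -0.08, 0.4, 0, 0, 0, 0], [-1, -0.1, 0.7, 0, 0, 0, 0], [-1, -0.12, 0.8, 0, 0, 0, 0], [-1, -0.12, 0.8, 0, 0, 0, 0], [-1, -0.12, 0.8, 0, 0, 0, 0], [-1, -0.12, 0.8, 0, 0, 0, 0], [-1, -0.1, 0.7, 0, 0, 0, 0], [-1, -0.07, 0.5, 0, 0, 0, 0], [-1, -0.03, 0.3, 0, 0, 0, 0], [-1, -0.02, 0.19, 0, 0, 0, 0], [-1, 0, 0, 0, 0, 0, 0], [-1, 0, 0, 0, 0, 0, 0]])

```text
t: 57.02
ee_pos: [512.4, -7.8, 148.0]
orientation: [-0.005, -3.141, 0.0]
ft_force: [0.2, -0.6, -1.1]
width: 43.4
grasp_force: 30.0
```

```bash
python3 s.py
```

```text
57.025 [512.4  -7.8 148. ] y-axis deg 89.81 z [-2.e-04 -1.e-04 -1.e+00] j6 -1.61 [ 0.2 -0.6 -1.1] 43.359176284812676
```

step_arm(plan=[[-1, 0.005, 0.01, 0.2, 0, 0, 0], [-1, 0, 0, 0.4, 0, 0, 0], [-1, 0, 0, 0.5, 0, 0, 0], [-1, 0, 0, 0.4, 0, 0, 0], [-1, 0, 0, 0.25, 0, 0, 0], [-1, 0, 0, 0.1, 0, 0, 0], [-1, 0, 0, 0.04, 0, 0, 0], [-1, 0, 0, 0.02, 0, 0, 0], [-1, 0, 0, 0, 0, 0, 0]])

```text
t: 58.15
ee_pos: [512.6, -6.7, 52.9]
orientation: [0.004, 3.141, -0.0]
ft_force: [0.7, 0.4, -1.3]
width: 43.8
grasp_force: 30.0
```

step_arm(plan=[[-1, 0.008, 0, 0.02, 0, 0, 0], [-1, 0, 0, 0.015, 0, 0, 0], [-1, 0, 0, 0, 0, 0, 0]])

```text
t: 58.52
ee_pos: [512.0, -6.7, 51.1]
orientation: [0.004, 3.141, -0.0]
ft_force: [-1.3, 0.4, 4.3]
width: 43.4
grasp_force: 30.0
```

step_arm(plan=[[0, 0, 0, 0, 0, 0, 0], [0.6, 0, 0, 0, 0, 0, 0], [1, 0, 0, 0, 0, 0, 0], [1, 0, 0, 0, 0, 0, 0], [1, 0, 0, -0.3, 0, 0, 0], [1, 0, 0, -0.6, 0, 0, 0], [1, 0, 0, -0.7, 0, 0, 0], [1, 0, 0, -0.7, 0, 0, 0], [1, 0, 0, -0.3, 0, 0, 0], [1, -0.03, -0.3, 0, 0, 0, 0], [1, -0.066, -0.6, 0, 0, 0, 0], [1, -0.1, -0.8, 0, 0, 0, 0], [1, -0.1, -0.8, 0, 0, 0, 0], [1, -0.1, -0.8, 0, 0, 0, 0], [1, -0.1, -0.8, 0, 0, 0, 0], [1, -0.1, -0.8, 0, 0, 0, 0], [1, -0.06, -0.7, 0, 0, 0, 0], [1, -0.04, -0.5, 0, 0, 0, 0], [1, -0.02, -0.38, 0, 0, 0, 0], [1, 0, 0, 0, 0, 0, 0]])

```text
t: 61.02
ee_pos: [546.5, -331.6, 180.2]
orientation: [-0.006, -3.141, -0.001]
ft_force: [-0.8, -0.0, 0.5]
width: 87.9
grasp_force: 0.0
```

step_arm(plan=[[1, 0, 0, 0, 0, 0, 0]])

```text
t: 61.15
ee_pos: [546.6, -329.9, 180.6]
orientation: [-0.004, -3.141, -0.001]
ft_force: [-0.6, -0.6, -0.1]
width: 88.2
grasp_force: 0.0
```

step_arm(plan=[[1, -0.01, 0, 0.2, 0, 0, 0], [1, 0, 0, 0.4, 0, 0, 0], [1, 0, 0, 0.5, 0, 0, 0], [1, 0, 0, 0.5, 0, 0, 0], [1, 0, 0, 0.35, 0, 0, 0], [1, 0, 0, 0.2, 0, 0, 0], [1, 0, 0, 0.15, 0, 0, 0], [1, 0, 0, 0, 0, 0, 0], [0.3, 0, 0, 0, 0, 0, 0], [-1, 0, 0, 0, 0, 0, 0], [-1, 0, 0, 0, 0, 0, 0], [-1, 0, 0, 0, 0, 0, 0], [-1, 0, 0, 0, 0, 0, 0], [-1, 0, 0, 0, 0, 0, 0], [-1, 0, 0, 0, 0, 0, 0]])

```text
t: 63.02
ee_pos: [547.4, -330.9, 65.9]
orientation: [0.004, 3.141, -0.0]
ft_force: [-0.4, -0.3, 2.0]
width: 49.1
grasp_force: 30.0
```

step_arm(plan=[[-1, 0, 0, -0.15, 0, 0, 0], [-1, 0, 0, -0.35, 0, 0, 0], [-1, 0, 0, -0.5, 0, 0, 0], [-1, 0, 0, -0.5, 0, 0, 0], [-1, 0, 0, -0.5, 0, 0, 0], [-1, 0, 0, -0.35, 0, 0, 0], [-1, 0, 0, -0.15, 0, 0, 0], [-1, 0, 0.2, 0, 0, 0, 0], [-1, -0.04, 0.45, 0, 0, 0, 0], [-1, -0.06, 0.7, 0, 0, 0, 0], [-1, -0.06, 0.8, 0, 0, 0, 0], [-1, -0.06, 0.8, 0, 0, 0, 0], [-1, -0.06, 0.8, 0, 0, 0, 0], [-1, -0.06, 0.8, 0, 0, 0, 0], [-1, -0.06, 0.8, 0, 0, 0, 0], [-1, -0.06, 0.8, 0, 0, 0, 0], [-1, -0.06, 0.7, 0, 0, 0, 0], [-1, -0.06, 0.5, 0, 0, 0, 0], [-1, -0.02, 0.33, 0, 0, 0, 0], [-1, 0, 0, 0, 0, 0, 0]])

```text
t: 65.53
ee_pos: [577.7, 54.4, 190.2]
orientation: [-0.001, -3.14, 0.0]
ft_force: [-0.5, -0.3, -1.7]
width: 49.0
grasp_force: 30.0
```

step_arm(plan=[[-1, 0, 0, 0, 0, 0, 0]])

```text
t: 65.65
ee_pos: [578.0, 52.7, 190.5]
orientation: [-0.005, -3.141, 0.0]
ft_force: [0.7, -0.3, -2.3]
width: 49.1
grasp_force: 30.0
```

step_arm(plan=[[-1, -0.03, 0.01, 0.2, 0, 0, 0], [-1, 0, 0, 0.4, 0, 0, 0], [-1, 0, 0, 0.5, 0, 0, 0], [-1, 0, 0, 0.5, 0, 0, 0], [-1, 0, 0, 0.4, 0, 0, 0], [-1, 0, 0, 0.2, 0, 0, 0], [-1, 0, 0, 0.12, 0, 0, 0], [-1, 0, 0, 0.05, 0, 0, 0], [-1, 0, 0, 0.02, 0, 0, 0], [-1, 0, 0, 0, 0, 0, 0]])

```text
t: 66.9
ee_pos: [580.2, 53.6, 71.7]
orientation: [0.004, 3.141, 0.0]
ft_force: [-0.0, 0.9, -1.4]
width: 49.1
grasp_force: 30.0
```

step_arm(plan=[[-1, -0.004, 0, 0.025, 0, 0, 0], [-1, 0, 0, 0.015, 0, 0, 0], [-1, 0, 0, 0.01, 0, 0, 0], [-1, 0, 0, 0, 0, 0, 0]])

```text
t: 67.4
ee_pos: [580.1, 53.6, 69.0]
orientation: [0.004, 3.141, 0.0]
ft_force: [-0.1, -0.9, 0.5]
width: 49.2
grasp_force: 30.0
```

step_arm(plan=[[-1, 0, 0, 0.01, 0, 0, 0], [-1, 0, 0, 0, 0, 0, 0]])

```text
t: 67.65
ee_pos: [580.2, 53.6, 68.9]
orientation: [0.004, 3.141, 0.0]
ft_force: [-1.3, -0.0, 6.1]
width: 49.2
grasp_force: 30.0
```

Contact. Releasing, retreating upward and away, then checking.

step_arm(plan=[[0, 0, 0, 0, 0, 0, 0], [0.6, 0, 0, 0, 0, 0, 0], [1, 0, 0, 0, 0, 0, 0], [1, 0, 0, 0, 0, 0, 0], [1, 0, 0, -0.2, 0, 0, 0], [1, 0, 0, -0.5, 0, 0, 0], [1, 0, 0, -0.7, 0, 0, 0], [1, 0, 0, -0.7, 0, 0, 0], [1, 0, 0, -0.7, 0, 0, 0], [1, 0, 0, -0.4, 0, 0, 0], [1, 0.5, 0, 0, 0, 0, 0], [1, 0.8, 0, 0, 0, 0, 0], [1, 0.8, 0, 0, 0, 0, 0], [1, 0.6, 0, 0, 0, 0, 0], [1, 0, 0, 0, 0, 0, 0], [1, 0, 0, 0, 0, 0, 0]])

```text
t: 69.65
ee_pos: [446.4, 54.1, 229.1]
orientation: [0.004, 3.139, 0.0]
ft_force: [-0.1, 0.1, -0.7]
width: 87.9
grasp_force: 0.0
```

```bash
python3 s.py; python3 - <<'E'
from h import *
from workcell import vision
from scipy.optimize import least_squares
ims=[]
for n in ("scene","side"):
    d=vision.get_image(n);p=cloud(d).reshape(-1,3);p0=cloud(np.load(n+"0.npz")).reshape(-1,3)
    ims.append(d["pixels"][80:340,150:470])
    for k,x,y,r,z0,z1 in (("can",579.6,53.6,25,20,95),("bottle",512.1,-6.3,22,20,75),("jar",571.9,-74,25,45,66)):
        f=[]
        for q in (p0,p):
            s=q[(np.hypot(q[:,0]-x,q[:,1]-y)<r+7)&(q[:,2]>z0)&(q[:,2]<z1)]
            f.append(least_squares(lambda c:np.hypot(*(s[:,:2]-c).T)-r,(x,y),loss="soft_l1",f_scale=1.5).x.round(1) if len(s)>20 else None)
        print(n,k,*f)
cv2.imwrite("pics/end.png",np.hstack(ims)[:,:,::-1])
E
```

```text
69.65 [446.4  54.1 229.1] y-axis deg 89.84 z [ 2.2e-03  2.0e-04 -1.0e+00] j6 -1.47 [-0.1  0.1 -0.7] 87.92010336921884
scene can [579.2  53.8] [578.8  54.7]
scene bottle [511.5  -6.4] [511.5  -5.2]
scene jar [571.4 -73.8] [571.7 -74.1]
side can [580.2  53.8] [579.9  54.7]
side bottle [512.7  -6.3] [512.7  -5.1]
side jar [572.7 -74.2] [572.9 -74. ]
```

View pics/end.png

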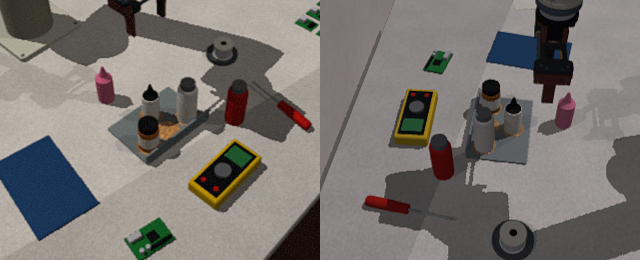

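All three are back within about 1 mm of where they stood. The reel is flat in the pan, and the bystanders and look-alikes haven't moved.

```bash
python3 -c "
from workcell import ctrl
print(ctrl.close_job())"
```

```text
the job is handed in; nothing more can be done
None
```

The job is handed in at about 70 s: the reel lies flat in the pan, about 2 mm off its middle, and the can, bottle and jar each stand upright within about 1 mm of where they started; nothing fell and the bystanders were left alone.

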